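Slide a chocolate mould under the hold-down spring

TASK

Load the white chocolate mould into its hold-down station without grasping it: with your fingertips press down on the black pad at its near end, so that mould and sprung bed sink, and keep pressing while you slide the mould along the channel, under the cross-bar and its leaf spring, until its nose is fully home against the black end stop. Then take the fingers away, leaving the mould held down flat under the spring. Do not lift the mould out of the channel or tip it up, and leave the other things on the table where they stand.

Things in the scene. Friction and masses are not known exactly. Their poses are not given: they have to be found in the camera images.
- dock: Hold-down station, fixed; place and turn vary. Grey base 320 x 124 x 8 mm, two side rails (inner faces 95 mm apart, tops at z = 42 mm). Origin: centre of its underside; own +x is the way the mould slides in, z up; the open end faces -x.
- bar (a point): Middle of the underside of the steel cross-bar that spans the channel on two black posts: dock x = 75.5 mm, z = 34 mm. The bar is 15 mm thick along x, its top at z = 52 mm (post bolts to 63 mm). Axes as the dock's.
- stop (a point): Middle of the near face of the black end stop, at the height of the bed's top: dock x = 148 mm, z = 28 mm; the stop's top is at z = 44 mm. Axes as the dock's.
- bed (a joint): Dark sprung bed plate under the mould: how far it is pressed down, m. 0 = up (top at z = 28 mm in the dock's frame), 0.013 = bottomed. About 6 N to start, 0.5 N more per mm. The mould's nose passes the cross-bar only with the bed down more than 6 mm; about 10 mm is comfortable.
- leaf (a joint): Leaf spring, 22 mm wide, on the far side of the cross-bar, trailing down to dock x = 130 mm: angle it is lifted, rad. 0 = hanging free (tip about 29 mm above the dock's underside), about 0.1 when riding on the mould. Drags with 2 to 5 N; the mould's nose lifts it by itself.
- mould: White plastic mould, loose, 170 x 90 x 12 mm, about 0.18 kg, flat on the bed. Origin: centre of underside; +x to its nose (dock +x). Orange ridge across its top, 8 x 60 mm, 12 mm high, at x = -40 to -32 mm: fingers pressing on the pad push forward against it. Fully home its origin is at dock x = 63 mm, underside at z = 22 mm (28 mm at the start).
- press_pad (a point): Point on the mould's top face on the black ribbed press pad (pad: mould x = -82 to -42 mm, 60 mm wide), 58 mm behind the mould's origin on its centre line: the place to press. The ridge's near face is 18 mm ahead of it. Its axes are the mould's.
- timer: Wind-up kitchen timer, white with red knob, 62 mm wide, 44 mm high, beside the station. Bystander; origin at the centre of its underside.
- jar: Spice jar, 47 mm wide, 98 mm high, beside the station. Bystander; origin at the centre of its underside.
- liners: Stack of foil baking cups, 72 mm wide, 61 mm high, beside the station. Bystander; origin at the centre of its underside.
- cupcake: Chocolate cupcake in a pleated paper cup, 76 mm wide, 64 mm high, on the sheet pan to the left of the station. Bystander; origin at the centre of its underside.

How it is judged:
On the way:
1. the mould's nose passes under the cross-bar while the fingertips press on the mould (x of mould in the frame of dock between -0.014 and 0.025 m and z of mould in the frame of dock below 0.0245 m and contact force between the fingers and mould above 3 N), for 0.02 s.
At the end, for the whole second after the job is handed in: The mould lies flat (within 0.04 rad), at rest and released under the cross-bar, its nose within 4.5 mm of the end stop, the leaf spring riding on it and the bed held down by it (x of mould in the frame of dock between 0.0585 and 0.066 m and z of mould in the frame of dock between 0.012 and 0.0245 m and value of joint leaf above 0.03 rad and angle between mould's own z axis and vertical below 0.04 rad and linear speed of mould below 0.01 m/s); the robot touches nothing.
It fails at once if the mould is lifted out of the channel (more than 8 mm above its resting height) (z of mould in the frame of dock above 0.036 m).
It fails at once if the mould is tipped up (angle between mould's own z axis and vertical above 0.2 rad).
It fails at once if a bystander is moved by more than 25 mm (distance of any of timer, jar, liners, cupcake from where it was at the start of the episode above 0.025 m).
It also fails if it takes over 40 s, if anything falls off the work surface, if the arm or the gripper's body presses on something with over 40 N, if the wrist force passes 120 N, or if a joint passes its speed limit or range.

ROBOT

A 7-joint arm with a two-finger parallel gripper is mounted at the origin on a cart in front of the work surface, level with it; the furniture and walls round the work are solid. World frame = base frame: x ahead of the robot, y to its left, z up, the work surface at z = 0. Lengths are in m, angles in rad, forces in N, time in s.
With the tool pointing down it reaches from about 0.4 to 0.85 m from the base axis. Payload 4.5 kg.
Tool frame: the origin (TCP) lies midway between the tips of the shut fingers; the grasp point (between the pads) lies 19 mm behind it; z points along the fingers, y is the line along which they close (so a half turn about z gives the same grasp; the last joint's range is limited). The gripper opens to 85 mm and grips with 20 to 120 N. Pads are 22 mm wide; open, the fingers measure 114 mm over their backs; the gripper's body (76 mm by 85 mm) begins 54 mm behind the grasp point. The pads swing forward as they close: fully open they stand 13 mm farther back than shut.
Start: joints at [1.34, 0.689, -0.195, 1.565, 0.157, 0.902, -0.215], TCP at [0.164, -0.603, 0.231] pointing down, gripper open.
Joint ranges: [-3.01, 3.01], [-0.46, 2.08], [-1.47, 1.51], [0.13, 2.56], [-1, 4.14], [0.04, 2.09], [-2.66, 2.66]. Speed limits (rad/s): [2.57, 2.57, 3.14, 3.14, 3.14, 3.14, 3.14].

INTERFACE

Orientations are given as a rotation vector (axis times angle).
In Python, from station import status, optics, ticket gives the robot as it stands.
- The arm moves only by the shell command python3 -m creep 'ROWS' [FORCE]. ROWS is text: rows parted by semicolons, each of 5 numbers parted by spaces: the opening, from 0 (shut) to 1 (fully open), then the shift along the tool's x, y, z in m, then the turn about the tool's z in degrees. A call has 1 to 5 rows; each row is the pose to reach, as a shift and turn from the pose commanded when the call began, along the tool's axes at that moment; what a row does not reach only later rows make up. A row lasts 1/8 s, in which the tool goes at most 62.5 mm and 10.7 degrees, less where a joint would pass 70% of its speed; a pose out of reach is approached as far as the arm can. A call with a gripper value outside its range is refused whole. The fingers move at their own pace and stop on an object; FORCE is the grip in N (left out, the last holds). Time passes only in rows, so rows that repeat a pose let the fingers close. It gives the time, the measured TCP pose, the force, the opening and the grip force at its end, in the units of the state.
- status.get_obs(): the state, without advancing time (a new reading comes with each control period).
- optics.grab_frame(name): name is "scene" or "top"; returns a dict with "color" (480x640x3 uint8, blue, green, red), "intrinsics" (3x3 intrinsics, pixels), "world_from_camera" (4x4, takes a point from camera to world coordinates). Camera axes: x right, y down, z forward; pixel columns grow to the right and rows downward; lengths in m; the calibration is good to about 2 mm. A picture is of the moment at which its call begins. There is no depth.
- ticket.job_done(): hands the job in; it is judged then, once.
The state is a dict: "clock": time; "joints": joint angles; "joint_velocities": joint speeds; "joint_efforts": joint torques, N m; "tcp_pos": TCP position; "ee_rot": TCP orientation; "contact_force": force on the tool from outside, world axes, zero at the start; "torque": the same for the moment, N m; "finger_gap": finger opening in m; "finger_force": force on a finger pad.
Only numpy, scipy, OpenCV 4.12 (cv2) and the standard library are available. Lean on these libraries where they do the work, as an engineer would, in place of code of your own. Each camera call takes 0.05 s, during which the arm holds its last target. There are 200 camera calls.

## Working session

There is one attempt and no reset: what is moved stays moved. The work goes in short steps, Python scripts to look and compute and a shell command to move; the robot and the scene stay as the last step left them, time stands still between calls to the robot, and variables do not carry over. Pictures are saved under pics/ and viewed, at most 10 in all, crops included, and the job is handed in when it is done.

```bash
mkdir -p pics; cat > h.py <<'E'
import numpy as np,cv2
from station import status,optics,ticket
from scipy.spatial.transform import Rotation as R
def snap(n,f):
    d=optics.grab_frame(n); cv2.imwrite(f,d["color"]); np.savez(n+".npz",K=d["intrinsics"],T=d["world_from_camera"]); return d
def ray(n,u,v,z):
    d=np.load(n+".npz"); r=d["T"][:3,:3]@np.linalg.solve(d["K"],[u,v,1]); o=d["T"][:3,3]
    return o+r*(z-o[2])/r[2]
def proj(n,p):
    d=np.load(n+".npz"); c=np.linalg.inv(d["T"])@np.r_[p,1]; q=d["K"]@c[:3]; return q[:2]/q[2]
E
python3 - <<'E'
from h import *
for n in("scene","top"): snap(n,f"pics/{n}0.png"); print(np.load(n+".npz")["T"].round(3))
o=status.get_obs(); print(o); print(R.from_rotvec(o["ee_rot"]).as_matrix().round(3))
E
```

```text
[[ 0.914 -0.284  0.289  0.319]
 [-0.405 -0.672  0.62  -0.783]
 [ 0.018 -0.684 -0.729  0.725]
 [ 0.     0.     0.     1.   ]]
[[ 0.029 -0.993  0.114  0.476]
 [-0.999 -0.027  0.02  -0.238]
 [-0.017 -0.114 -0.993  1.152]
 [ 0.     0.     0.     1.   ]]
{'clock': 0.1, 'joints': array([ 1.33978472,  0.68992501, -0.1945443 ,  1.56628227,  0.15731172,
        0.90252913, -0.21507434]), 'joint_velocities': array([-9.89477274e-05, -2.96341935e-04,  1.93321055e-04, -3.36881339e-03,
        1.27493393e-03, -1.00512461e-03,  4.68257724e-04]), 'joint_efforts': array([-3.30847033e-03, -5.40598941e+01, -1.27144039e+00, -1.58983809e+01,
        9.38428973e-03,  4.49013532e-03, -6.20311653e-06]), 'tcp_pos': array([ 0.16338177, -0.60262771,  0.23053809]), 'ee_rot': array([-3.11236915e+00, -4.14731808e-01,  5.56102495e-04]), 'contact_force': array([ 0.48185232, -0.04582788,  0.96616799]), 'torque': array([ 0.02491509, -0.00986158,  0.01308014]), 'finger_force': 0.0, 'finger_gap': 0.08573007845430751}
[[ 0.965  0.262 -0.001]
 [ 0.262 -0.965  0.002]
 [-0.    -0.002 -1.   ]]
```

View pics/scene0.png

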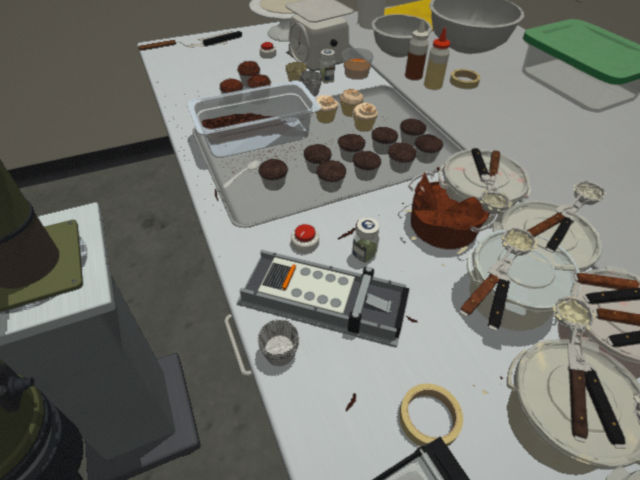

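View pics/top0.png

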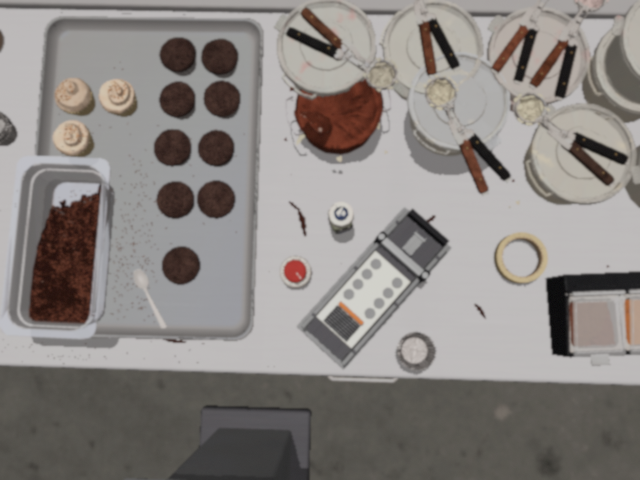

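The top view shows the station running from (325,340) at its open end to about (430,230) at the stop. The pad is near (345,320), with the timer at (296,271), the jar at (341,217) and the liners at (414,350). Next I'll enlarge that area.

```bash
python3 -c "
import cv2
a=cv2.imread('pics/top0.png')[200:370,290:460];cv2.imwrite('pics/c1.png',cv2.resize(a,(595,595),interpolation=2))"
```

```text
(no output)
```

View pics/c1.png

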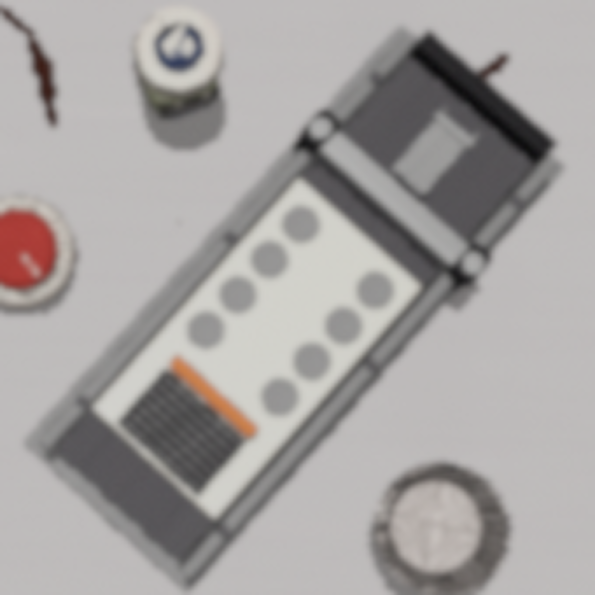

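```bash
python3 - <<'E'
from h import *
f=lambda u,v,z: ray("top",290+(u+.5)/3.5-.5,200+(v+.5)/3.5-.5,z)
m=np.array([f(*p,.040) for p in[(302,179),(422,283),(213,522),(95,408)]])
nose=(m[0]+m[1])/2;tail=(m[2]+m[3])/2;c=m.mean(0)
print(m.round(4));print(np.linalg.norm(m-np.roll(m,-1,0),axis=1))
a=np.arctan2(*(nose-tail)[1::-1]);print("yaw mould",np.degrees(a),c)
b=[f(320,128,.063),f(472,262,.063)];s=[f(413,47,.044),f(540,160,.044)]
B=(b[0]+b[1])/2;S=(s[0]+s[1])/2
d=b[0]-b[1];print("bar",B,np.linalg.norm(d),"yaw",np.degrees(np.arctan2(-d[0],d[1])));d=s[0]-s[1];print("stop",S,"yaw",np.degrees(np.arctan2(-d[0],d[1])))
cr=[f(27,445,.008),f(187,588,.008)];print("open end",sum(cr)/2, np.linalg.norm(cr[0]-cr[1]))
for q,k in((m[3]+m[0])/2,'L'),((m[1]+m[2])/2,'R'):print(k,q)
e=[np.degrees(np.arctan2(*(x)[1::-1])) for x in(m[0]-m[3],m[1]-m[2])];print(e)
x=np.array([np.cos(a),np.sin(a),0])
for n,p in("B",B),("S",S),("open",sum(cr)/2),("c",c):print(n,(p-c)@x,(p-c)@[-x[1],x[0],0])
print("pad",c-.058*x)
print("jar",ray("top",341,217,.09),"timer",ray("top",296,271,.03),"liners",ray("top",414,350,.06))
E
```

```text
[[ 0.602  -0.3229  0.04  ]
 [ 0.5467 -0.3893  0.04  ]
 [ 0.4145 -0.2784  0.04  ]
 [ 0.4737 -0.2129  0.04  ]]
[0.08643534 0.17254882 0.08826775 0.16897588]
yaw mould -40.31567874008611 [ 0.50923816 -0.30089899  0.04      ]
bar [ 0.5922723  -0.37155996  0.063     ] 0.10820090306339117 yaw -40.4109030715164
stop [ 0.64597712 -0.41738256  0.044     ] yaw -40.98857178598912
open end [ 0.41418928 -0.22044613  0.008     ] 0.11852791934160932
L [ 0.53787027 -0.26792951  0.04      ]
R [ 0.48060604 -0.33386846  0.04      ]
[np.float64(-40.61948445739509), np.float64(-40.018163930958636)]
B 0.10903034822365347 -0.00015541629487552527
S 0.17962696548427093 -0.00034781906032983756
open -0.12452681754621557 -0.00015187892906873973
c 0.0 0.0
pad [ 0.46501366 -0.26337308  0.04      ]
jar [ 0.65748658 -0.25342885  0.09      ] timer [ 0.55951998 -0.16984571  0.03      ] liners [ 0.41694947 -0.39507923  0.06      ]
```

```bash
python3 -m creep '0 0.03 -0.02 0 6; 0 0.07 -0.046 0 14; 0 0.11 -0.072 0 22; 0 0.15 -0.098 0 30; 0 0.19 -0.124 0 38' 40; cat > g.py <<'E'
from h import *
import sys
o=status.get_obs(); M=R.from_rotvec(o["ee_rot"]).as_matrix()
yaw=np.radians(-40.5); x=np.array([np.cos(yaw),np.sin(yaw),0]); y=np.array([-x[1],x[0],0])
c=np.array([.5092,-.3009,0]); D=c+.033*x
a=np.degrees(np.arctan2(M[1,0],M[0,0]))
print("t",o["clock"],"tcp",o["tcp_pos"].round(4),"dock",((o["tcp_pos"]-D)@np.c_[x,y,[0,0,1]]).round(4),"F",o["contact_force"].round(1),"F dock",(o["contact_force"]@np.c_[x,y,[0,0,1]]).round(1),"turn left",a+40.5,"tilt",M[:,2].round(3))
t=D-.033*x-.060*x+[0,0,.10]
print("to hover (tool axes)",(M.T@(t-o["tcp_pos"])).round(4))
E
python3 g.py
```

```text
clock: 0.72
tcp_pos: [0.3154, -0.4324, 0.231]
ee_rot: [-3.078, 0.629, 0.0]
contact_force: [-0.5, 0.0, 0.0]
finger_gap: 0.0002
finger_force: 0.0
t 0.725 tcp [ 0.3154 -0.4324  0.231 ] dock [-0.095  -0.2259  0.231 ] F [-0.5  0.   0. ] F dock [-0.4 -0.3  0. ] turn left 17.406440721133073 tilt [-0.  0. -1.]
to hover (tool axes) [ 0.0695 -0.2149  0.1311]
```

```bash
python3 -m creep '0 0.015 -0.045 0 4; 0 0.03 -0.09 0.02 8; 0 0.045 -0.135 0.05 12; 0 0.06 -0.18 0.09 17.4; 0 0.0695 -0.215 0.131 17.4' ; python3 -m creep '0 0 0 0 0; 0 0 0 0 0'; python3 - <<'E'
import g
from h import *
d=snap("top","pics/top1.png"); cv2.imwrite("pics/c2.png",cv2.resize(d["color"][200:370,290:460],(595,595),interpolation=2))
d=snap("scene","pics/s1.png"); cv2.imwrite("pics/s2.png",cv2.resize(d["color"][200:380,220:440],(733,600),interpolation=2))
E
```

```text
clock: 1.35
tcp_pos: [0.4638, -0.2607, 0.0991]
ee_rot: [-2.95, 1.078, -0.002]
contact_force: [0.9, 0.1, 0.6]
finger_gap: -0.0001
finger_force: 0.0
clock: 1.6
tcp_pos: [0.4615, -0.2634, 0.1003]
ee_rot: [2.949, -1.081, -0.001]
contact_force: [-0.3, -0.6, 0.7]
finger_gap: 0.0001
finger_force: 0.0
t 1.6 tcp [ 0.4615 -0.2634  0.1003] dock [-0.0936 -0.0024  0.1003] F [-0.3 -0.6  0.7] F dock [ 0.2 -0.7  0.7] turn left 0.2403492007592476 tilt [-0.001 -0.001 -1.   ]
to hover (tool axes) [ 0.0006 -0.0024  0.0003]
```

View pics/s2.png

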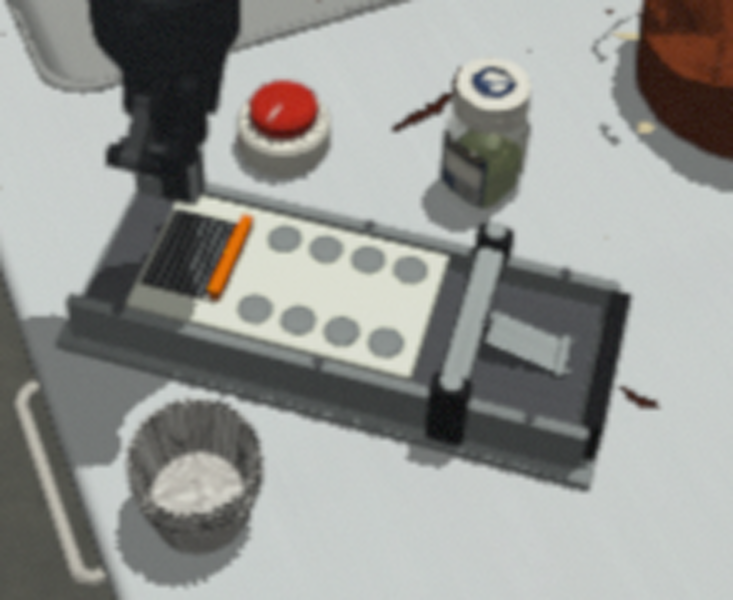

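The tool is above and slightly left of the pad, fingers shut, and clear of the bar. I'll check the mould position against this view and descend.

```bash
python3 - <<'E'
from h import *
for u,v in((448,253),(408,375),(180,200),(130,305)): print(ray("scene",220+u/3.333,200+v/3.333,.040))
E
python3 -m creep '0 0 -0.0024 0.015 -0.3; 0 0 -0.0024 0.03 -0.3; 0 0 -0.0024 0.045 -0.3; 0 0 -0.0024 0.054 -0.3; 0 0 -0.0024 0.054 -0.3'; python3 g.py
```

```text
[ 0.60300229 -0.32027009  0.04      ]
[ 0.54420297 -0.38816718  0.04      ]
[ 0.47056779 -0.21924727  0.04      ]
[ 0.41798091 -0.28242928  0.04      ]
clock: 2.33
tcp_pos: [0.463, -0.2605, 0.0454]
ee_rot: [-2.953, 1.073, 0.003]
contact_force: [0.0, 0.4, 0.3]
finger_gap: 0.0002
finger_force: 0.0
t 2.325 tcp [ 0.463  -0.2605  0.0454] dock [-0.0944  0.0007  0.0454] F [0.  0.4 0.3] F dock [-0.3  0.3  0.3] turn left 0.5664208768954779 tilt [-0.002  0.001 -1.   ]
to hover (tool axes) [ 0.0013  0.0007 -0.0547]
```

```bash
python3 -m creep '0 0 0 0.004 0; 0 0 0 0.008 0; 0 0 0 0.012 0; 0 0 0 0.0155 0; 0 0 0 0.0155 0'; python3 g.py
```

```text
clock: 2.95
tcp_pos: [0.4639, -0.261, 0.031]
ee_rot: [2.953, -1.073, 0.001]
contact_force: [0.2, -0.1, 6.3]
finger_gap: 0.0005
finger_force: 3.2
t 2.95 tcp [ 0.4639 -0.261   0.031 ] dock [-0.0934  0.0009  0.031 ] F [ 0.2 -0.1  6.3] F dock [0.3 0.  6.3] turn left 0.5703417009036897 tilt [ 0.001 -0.    -1.   ]
to hover (tool axes) [ 0.0004  0.0009 -0.069 ]
```

```bash
python3 -m creep '0 0 0 0.002 0.4; 0 0.004 0 0.002 0.4; 0 0.008 0 0.002 0.4; 0 0.012 0 0.002 0.4; 0 0.016 0 0.002 0.4'; python3 g.py; python3 -m creep '0 0.003 0 0 0; 0 0.006 0 0 0;0 0.006 0 0 0'; python3 g.py;  python3 - <<'E'
from h import *
d=snap("top","pics/top2.png"); cv2.imwrite("pics/c3.png",cv2.resize(d["color"][200:370,290:460],(595,595),interpolation=2))
E
```

```text
clock: 3.58
tcp_pos: [0.4735, -0.2693, 0.0288]
ee_rot: [-2.948, 1.082, 0.009]
contact_force: [-3.2, 3.6, 7.7]
finger_gap: -0.0005
finger_force: 3.7
t 3.575 tcp [ 0.4735 -0.2693  0.0288] dock [-0.0807  0.0008  0.0288] F [-3.2  3.6  7.7] F dock [-4.8  0.7  7.7] turn left 0.1913382104305441 tilt [-0.005  0.003 -1.   ]
to hover (tool axes) [-0.0127  0.0008 -0.0712]
clock: 3.95
tcp_pos: [0.4786, -0.2736, 0.0289]
ee_rot: [-2.948, 1.082, 0.007]
contact_force: [-3.1, 2.6, 7.5]
finger_gap: -0.0002
finger_force: 3.7
t 3.95 tcp [ 0.4786 -0.2736  0.0289] dock [-0.074   0.0009  0.0289] F [-3.1  2.6  7.5] F dock [-4.  -0.   7.5] turn left 0.18907209559890958 tilt [-0.004  0.003 -1.   ]
to hover (tool axes) [-0.0193  0.0009 -0.0711]
```

View pics/c3.png

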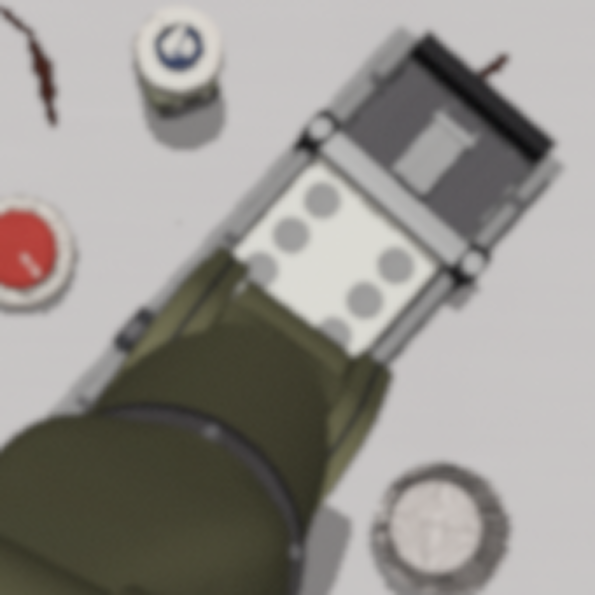

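The mould has slid about 17 mm, is pressed down 11 mm and its nose is just at the bar. I'll keep sliding.

```bash
python3 -m creep '0 0.006 0 0 0.2; 0 0.012 0 0 0.2; 0 0.018 0 0 0.2; 0 0.024 0 0 0.2; 0 0.03 0 0 0.2'; python3 g.py; python3 -m creep '0 0.006 0 0 0; 0 0.012 0 0 0; 0 0.018 0 0 0; 0 0.024 0 0 0; 0 0.03 0 0 0'; python3 g.py
```

```text
clock: 4.62
tcp_pos: [0.5012, -0.2927, 0.0287]
ee_rot: [-2.946, 1.087, 0.008]
contact_force: [-4.4, 2.9, 7.7]
finger_gap: 0.0003
finger_force: 3.7
t 4.625 tcp [ 0.5012 -0.2927  0.0287] dock [-0.0444  0.0011  0.0287] F [-4.4  2.9  7.7] F dock [-5.3 -0.7  7.7] turn left -0.010171661651966701 tilt [-0.004  0.003 -1.   ]
to hover (tool axes) [-0.049   0.0011 -0.071 ]
clock: 5.25
tcp_pos: [0.5242, -0.3122, 0.0288]
ee_rot: [-2.946, 1.087, 0.008]
contact_force: [-2.2, 3.8, 8.0]
finger_gap: -0.0001
finger_force: 3.7
t 5.25 tcp [ 0.5242 -0.3122  0.0288] dock [-0.0142  0.0011  0.0288] F [-2.2  3.8  8. ] F dock [-4.1  1.4  8. ] turn left -0.011872969289875357 tilt [-0.004  0.003 -1.   ]
to hover (tool axes) [-0.0791  0.0012 -0.0708]
```

```bash
python3 -m creep '0 0.004 0 0 0; 0 0.008 0 0 0; 0 0.012 0 0 0; 0 0.015 0 0 0;0 0.015 0 0 0'; python3 g.py; python3 - <<'E'
from h import *
d=snap("top","pics/top3.png"); cv2.imwrite("pics/c4.png",cv2.resize(d["color"][200:300,360:460],(600,600),interpolation=2))
E
```

```text
clock: 5.88
tcp_pos: [0.5361, -0.3224, 0.0289]
ee_rot: [-2.946, 1.087, 0.006]
contact_force: [-3.5, 3.3, 8.2]
finger_gap: 0.0001
finger_force: 3.7
t 5.875 tcp [ 0.5361 -0.3224  0.0289] dock [0.0014 0.0011 0.0289] F [-3.5  3.3  8.2] F dock [-4.9  0.3  8.2] turn left -0.019446628385352938 tilt [-0.003  0.002 -1.   ]
to hover (tool axes) [-0.0947  0.0011 -0.0708]
```

View pics/c4.png

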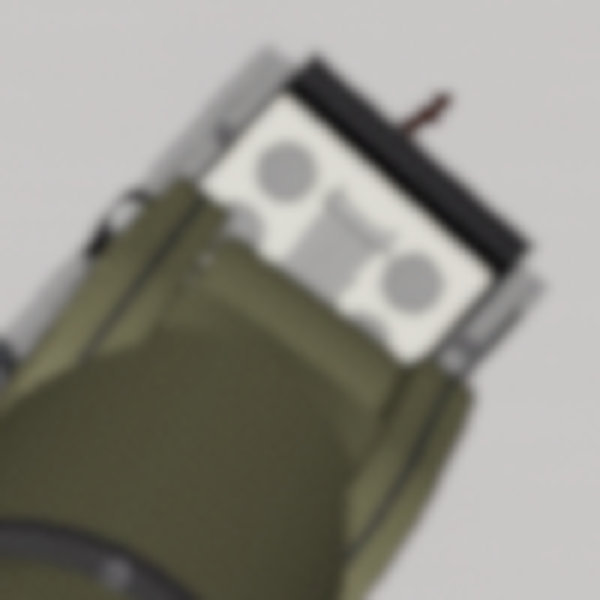

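The nose is within a few mm of the stop. I'll push in small steps until the force rises.

```bash
python3 -m creep '0 0.0015 0 0 0; 0 0.003 0 0 0; 0 0.004 0 0 0; 0 0.004 0 0 0'; python3 g.py; python3 -m creep '0 0.001 0 0 0; 0 0.002 0 0 0; 0 0.003 0 0 0; 0 0.003 0 0 0'; python3 g.py
```

```text
clock: 6.42
tcp_pos: [0.5385, -0.3245, 0.0288]
ee_rot: [-2.946, 1.087, 0.008]
contact_force: [-4.6, 3.0, 7.5]
finger_gap: 0.0
finger_force: 3.8
t 6.425 tcp [ 0.5385 -0.3245  0.0288] dock [0.0046 0.0011 0.0288] F [-4.6  3.   7.5] F dock [-5.4 -0.7  7.5] turn left -0.014950253954680193 tilt [-0.004  0.003 -1.   ]
to hover (tool axes) [-0.098   0.0012 -0.0707]
clock: 6.92
tcp_pos: [0.5408, -0.3263, 0.0288]
ee_rot: [-2.946, 1.087, 0.008]
contact_force: [-3.7, 2.9, 7.6]
finger_gap: -0.0002
finger_force: 3.8
t 6.925 tcp [ 0.5408 -0.3263  0.0288] dock [0.0075 0.0011 0.0288] F [-3.7  2.9  7.6] F dock [-4.6 -0.2  7.6] turn left -0.014642113896975673 tilt [-0.004  0.003 -1.   ]
to hover (tool axes) [-0.1009  0.0012 -0.0707]
```

```bash
python3 -m creep '0 0.001 0 0 0; 0 0.002 0 0 0; 0 0.003 0 0 0; 0 0.003 0 0 0'; python3 g.py; python3 -m creep '0 0.001 0 0 0; 0 0.002 0 0 0; 0 0.003 0 0 0; 0 0.003 0 0 0'; python3 g.py;  python3 - <<'E'
from h import *
d=snap("top","pics/top4.png"); cv2.imwrite("pics/c5.png",cv2.resize(d["color"][200:300,360:460],(600,600),interpolation=2))
E
```

```text
clock: 7.42
tcp_pos: [0.5431, -0.3284, 0.0288]
ee_rot: [-2.946, 1.087, 0.008]
contact_force: [-4.0, 3.4, 8.7]
finger_gap: -0.0001
finger_force: 3.7
t 7.425 tcp [ 0.5431 -0.3284  0.0288] dock [0.0107 0.0011 0.0288] F [-4.   3.4  8.7] F dock [-5.3 -0.1  8.7] turn left -0.017017712039844923 tilt [-0.004  0.003 -1.   ]
to hover (tool axes) [-0.104   0.0012 -0.0707]
clock: 7.92
tcp_pos: [0.5445, -0.3296, 0.0286]
ee_rot: [-2.945, 1.087, 0.011]
contact_force: [-5.7, 4.0, 8.7]
finger_gap: 0.0001
finger_force: 5.3
t 7.925 tcp [ 0.5445 -0.3296  0.0286] dock [0.0125 0.0011 0.0286] F [-5.7  4.   8.7] F dock [-6.9 -0.7  8.7] turn left -0.013837473825368818 tilt [-0.006  0.005 -1.   ]
to hover (tool axes) [-0.1061  0.0012 -0.0706]
```

View pics/c5.png

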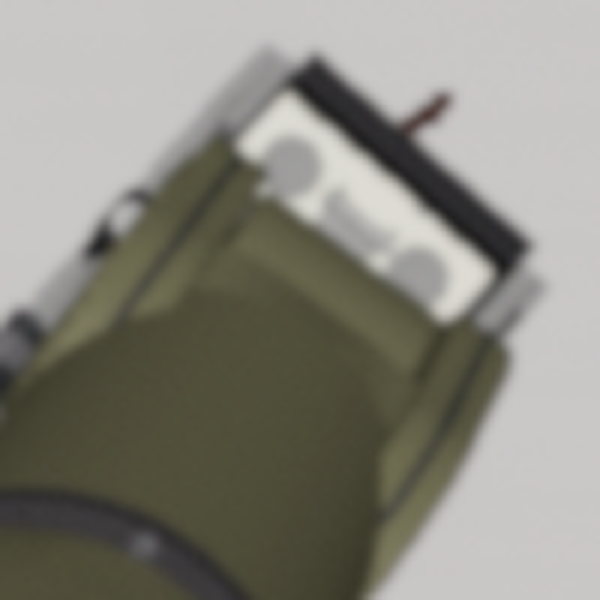

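```bash
python3 -m creep '0 0.001 0 0 0; 0 0.002 0 0 0; 0 0.003 0 0 0; 0 0.003 0 0 0'; python3 g.py; python3 -m creep '0 0.001 0 0 0; 0 0.002 0 0 0; 0 0.003 0 0 0; 0 0.003 0 0 0'; python3 g.py
```

```text
clock: 8.48
tcp_pos: [0.5446, -0.3297, 0.0282]
ee_rot: [-2.943, 1.086, 0.02]
contact_force: [-9.0, 6.8, 11.7]
finger_gap: 0.0001
finger_force: 7.7
t 8.475 tcp [ 0.5446 -0.3297  0.0282] dock [0.0126 0.0011 0.0282] F [-9.   6.8 11.7] F dock [-11.3  -0.7  11.7] turn left -0.0011822750762746637 tilt [-0.011  0.008 -1.   ]
to hover (tool axes) [-0.1065  0.0012 -0.0703]
clock: 8.98
tcp_pos: [0.5446, -0.3296, 0.0277]
ee_rot: [-2.942, 1.085, 0.029]
contact_force: [-13.0, 11.1, 13.4]
finger_gap: 0.0001
finger_force: 10.4
t 8.975 tcp [ 0.5446 -0.3296  0.0277] dock [0.0125 0.0011 0.0277] F [-13.   11.1  13.4] F dock [-17.1  -0.1  13.4] turn left 0.008751801427166583 tilt [-0.016  0.012 -1.   ]
to hover (tool axes) [-0.1069  0.0012 -0.0702]
```

The tool has stopped dead at the expected home position and the push force has risen to 17 N. I'll relieve the push and lift off.

```bash
python3 -m creep '0 -0.003 0 0 0; 0 -0.006 0 0 0; 0 -0.006 0 -0.002 0; 0 -0.0065 0 -0.008 0; 0 -0.007 0 -0.015 0'; python3 g.py; python3 -m creep '0 0 0 -0.02 0; 0 0 0 -0.06 0; 0 -0.05 0 -0.1 0; 0 -0.11 0 -0.12 0; 0 -0.15 0 -0.12 0';python3 -m creep '0 -0.03 0 0 0; 0 -0.03 0 0 0'; python3 - <<'E'
import g
from h import *
d=snap("top","pics/top5.png"); cv2.imwrite("pics/c6.png",cv2.resize(d["color"][200:370,290:460],(595,595),interpolation=2))
d=snap("scene","pics/s5.png"); cv2.imwrite("pics/s6.png",cv2.resize(d["color"][200:380,220:440],(733,600),interpolation=2))
E
```

```text
clock: 9.6
tcp_pos: [0.545, -0.3302, 0.0432]
ee_rot: [-2.946, 1.087, 0.006]
contact_force: [-3.1, 2.4, -2.5]
finger_gap: -0.0
finger_force: 2.1
t 9.6 tcp [ 0.545  -0.3302  0.0432] dock [0.0133 0.001  0.0432] F [-3.1  2.4 -2.5] F dock [-4.  -0.2 -2.5] turn left -0.018299947207324863 tilt [-0.003  0.002 -1.   ]
to hover (tool axes) [-0.1065  0.0011 -0.0564]
clock: 10.22
tcp_pos: [0.4339, -0.2346, 0.1674]
ee_rot: [2.946, -1.088, 0.015]
contact_force: [2.1, -0.5, -0.6]
finger_gap: -0.0002
finger_force: 0.0
clock: 10.48
tcp_pos: [0.4101, -0.2144, 0.1657]
ee_rot: [2.947, -1.087, 0.006]
contact_force: [0.4, 0.1, 0.5]
finger_gap: -0.0002
finger_force: 0.0
t 10.475 tcp [ 0.4101 -0.2144  0.1657] dock [-0.1646  0.0014  0.1657] F [0.4 0.1 0.5] F dock [0.2 0.3 0.5] turn left -0.0015239533095368074 tilt [ 0.004 -0.002 -1.   ]
to hover (tool axes) [0.0713 0.0015 0.066 ]
```

View pics/c6.png

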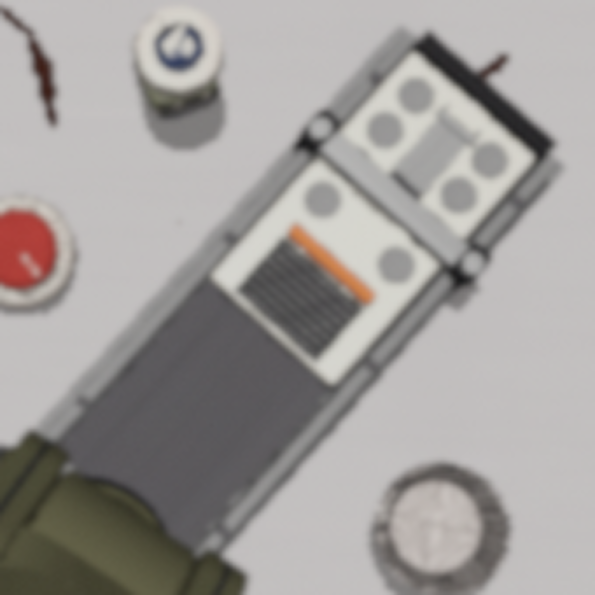

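View pics/s6.png

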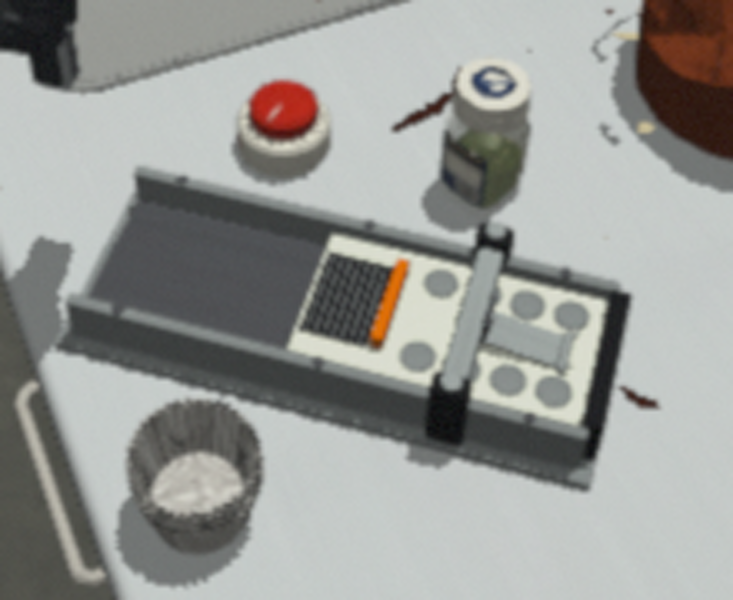

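The mould lies flat under the bar with its nose at the black stop, the leaf on top of it, and the bystanders where they stood. I'll check the travel numerically.

```bash
python3 - <<'E'
from g import *
f=lambda u,v,z: ray("top",290+(u+.5)/3.5-.5,200+(v+.5)/3.5-.5,z)
d=lambda a,b,z:(((f(*a,z)+f(*b,z))/2-f(540,160,.044)/2-f(413,47,.044)/2)@x*1000+148)
print("before tail",d((95,408),(213,522),.04)+85,"ridge",d((177,362),(252,432),.052)+36)
print("after tail",d((210,278),(333,385),.034)+85,"ridge",d((294,229),(370,299),.046)+36,"nose",d((420,50),(535,155),.034)-85)
E
```

```text
t 10.575 tcp [ 0.4124 -0.216   0.1653] dock [-0.1617  0.0016  0.1653] F [-0.3  0.3  0.3] F dock [-0.4  0.   0.3] turn left -0.045397647807888575 tilt [ 0.006 -0.003 -1.   ]
to hover (tool axes) [0.0683 0.0017 0.0657]
before tail -32.00671106147712 ridge -32.09158528166773
after tail 64.92471449434231 ridge 64.50622941391008 nose 66.01447923124164
```

```bash
python3 -m creep '0 0 0 0 0; 0 0 0 0 0; 0 0 0 0 0'; python3 -c "
from station import ticket; print(ticket.job_done())"
```

```text
clock: 10.95
tcp_pos: [0.4101, -0.2148, 0.1637]
ee_rot: [2.947, -1.088, 0.001]
contact_force: [-1.0, -0.4, -0.5]
finger_gap: -0.0001
finger_force: 0.0
the job is handed in; nothing more can be done
None
```

The mould is home against the end stop, lying flat under the bar and leaf spring with the fingers clear and nothing else on the table moved; I handed the job in at about 11 s, and no verdict came back.

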